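# Set the sprung tweezers to their mark

### The job

Pull the top drawer of the grey and blue parts cabinet well open (at least two thirds of its travel), take the sprung tweezers out by their orange pads and hold them level, well clear of the drawer and at least 5 cm above the cabinet's top, squeezed so that the red pointer stands within the green mark on the white scale: the tips then stand at the gap we want for the next letter stud. Keep the pointer steady in the mark for two or three seconds and finish still holding it like that. Leave the lower drawer shut, and do not disturb the other things on the bench.

Things in the scene. Friction and masses are not known exactly. Their poses are not given: they have to be found in the camera images.
- cabinet: Fixed grey parts cabinet, blue drawer fronts, 260 deep (x) x 360 wide x 116 high, turned up to 0.2 rad. Origin: centre of underside, on the bench; -x is the front. Top drawer: inner floor 68 above the bench, side walls end at 94, inside begins 21 behind the front's outer face. The case's 12 thick top begins 15 behind the shut front's face (115 before the origin); a tray is fixed on it.
- cabinet_drawer0 (a joint): Top drawer: metres pulled out along the cabinet's -x; 0 shut, 0.18 fully out. Starts 0 to 12 mm open, stays where it is left (about 1 N friction). The tweezers ride along; with 0.16 to 0.17 pulled there is room for the open fingers around them.
- cabinet_drawer0_handle (a point): Middle of the top drawer's steel bar handle: round bar 11 thick, 120 long along the cabinet's y, 35 in front of the drawer's front, about 31 below the cabinet's top; moves with the drawer. Can be pinched from above across the bar (one finger before, one behind it).
- cabinet_drawer1 (a joint): Lower drawer: metres pulled out, 0 shut; leave it shut.
- tweezers: Loose steel tweezers, 215 long, about 90 g, on edge across the top drawer, tips to the left (cabinet's +y). Origin: midway between the orange pads when sprung open, at the blades' lower edges; x to the tips (at 100), heel pivot at -115, z up, y across the blades (closing direction). Blades 16 high; pads 44 long in x, outer faces 48 apart sprung open, 37 apart and parallel when closed by 0.1 rad.
- tweezers_grip (a point): Point fixed to the -y half of the tweezers, 8 above the origin of body tweezers: midway between the pads when sprung open, at half the blades' height. A loose brass standoff (24 dia. x 22 high) stands in the drawer further back.
- tweezers_jaw (a joint): Closing angle of the +y blade about the heel, rad: 0 sprung open (tip gap about 35), 0.16 nearly shut. Spring torque 0.4 + 8 x angle N m: squeezing at the pads takes 3.5 N to begin, about 7 to 14 N at the mark. Springs open when let go. Closing the pads by 1 mm moves the pointer by about 1.65 mm.
- pointer_tip (a point): Top of the red pointer (2.5 wide), on the +y blade 75 before the origin of the tweezers, beside the white scale bar that lies across the blades (80 to 89 before the origin, top 21 above the lower edges, fixed to the -y blade). It runs along the bar to the tweezers' -y when squeezed: 19 mm from sprung open to the middle of the marks' range.
- mark_center (a point): Centre of the green mark, a block 9 wide clamped on the white scale bar, 87 before the tweezers' origin; its place along the bar differs by up to 8 mm either way. Axes as the tweezers'. The pointer is in the mark when both have the same y in the tweezers' frame; in x they lie 12 apart. It is stiffly clamped.
- screw_jar: Bystander, leave alone: glass jar with red cap, 60 dia. x 80 high, standing on the bench to the left of the drawer's path.
- tape_measure: Bystander, leave alone: red tape measure, 65 x 40 x 60 high, on the bench to the right of the drawer's path.
- offcut: Bystander, leave alone: loose plank offcut 160 x 60 x 30 high, lying left of the cabinet.
- screwdriver: Bystander, leave alone: screwdriver lying right of the cabinet.
- hammer: Bystander, leave alone: hammer lying on the bench, further left.
- glue_bottle: Bystander, leave alone: white bottle with orange cap, 60 dia. x 150 high, standing on the bench to the right of the cabinet.

How it is judged (in metres and radians):
On the way, in this order (a step that is already met when the one before it is completed fails the run):
1. the top drawer is pulled at least 120 mm out (value of joint cabinet_drawer0 above 0.12 m), for 0.2 s.
2. the tweezers are held level and clear above the cabinet with the pointer steady in the mark for 2 s (height (world z) of tweezers_grip above 0.166 m and contact force between tweezers and the fingers above 2 N and contact force between tweezers and cabinet below 0.1 N and angle between tweezers's own z axis and vertical below 0.35 rad and y of pointer_tip in the frame of mark_center between -0.003 and 0.003 m and velocity of joint tweezers_jaw between -0.06 and 0.06 rad/s and linear speed of tweezers below 0.03 m/s), for 2 s.
At the end, for the whole second after the job is handed in: Tweezers gripped (over 2 N), point between the pads 50 mm or more above the cabinet's top, level within 0.35 rad, clear of the cabinet, still (under 30 mm/s, jaw under 0.06 rad/s); pointer within 3 mm of the mark's middle along the scale; top drawer still 120 mm or more open (all of step 2 and value of joint cabinet_drawer0 above 0.12 m); the arm keeps its last pose, push and grip.
It fails at once if the lower drawer is pulled open by more than 15 mm (value of joint cabinet_drawer1 above 0.015 m).
It fails at once if a bystander is shifted by more than 20 mm (distance of any of screw_jar, tape_measure, offcut, screwdriver, hammer, glue_bottle from where it was at the start of the episode above 0.02 m).
It also fails if it takes over 48 s, if anything falls off the work surface, if the arm or the gripper's body presses on something with over 40 N, if the wrist force passes 120 N, or if a joint passes its speed limit or range.

### The arm

A 6-joint arm with a two-finger parallel gripper is mounted at the origin on the work surface. World frame = base frame: x ahead of the robot, y to its left, z up, the work surface at z = 0. Lengths are in mm, angles in rad, forces in N, time in s.
With the tool pointing down it reaches from about 350 to 975 mm from the base axis. Payload 7.1 kg.
Tool frame: the origin (TCP) lies on the mounting face of the last link; the fingertips stand 182 mm ahead of it and the grasp point (between the pads) lies 163 mm ahead of it; z points along the fingers, y is the direction in which the jaws open and shut (so a half turn about z gives the same grasp; the last joint's range is limited). The gripper opens to 88 mm and grips with 3 to 60 N. Pads are 20 mm wide; open, the fingers measure 115 mm over their backs; the gripper's body (75 mm by 178 mm) begins 61 mm behind the grasp point.
Start: joints at [1.189, 0.423, 1.63, -0, 1.089, -0.019], TCP at [221.777, 584.313, 404.675] pointing down, gripper open.
Joint ranges: [-3, 3], [-0.9, 2.11], [0.09, 2.58], [-1.31, 4.45], [0.11, 2.69], [-2.54, 2.54]. Speed limits (rad/s): [2.39, 2.39, 3.01, 3.14, 3.14, 3.14].

### API

Orientations are given as a rotation vector (axis times angle).
In Python, from workcell import ctrl, optics, nets gives the robot as it stands.
- The arm moves only by the tool send_rows, never from a script. Its argument "rows" is a list of rows, each an object with "offset": the shift along the tool's x, y, z in m, a list of three; "twist": the turn, a rotation vector about the tool's x, y, z in degrees, a list of three. A call has exactly 5 rows; each row shifts and turns the pose as measured when the row begins, along the tool's axes as they then stand; what a row does not reach is not made up. A row lasts 1/12 s, in which the tool goes at most 41.7 mm and 7.16 degrees, less where a joint would pass 70% of its speed; a pose out of reach is approached as far as the arm can. A call is refused whole if a number of a shift passes 0.0417 or a number of a turn 7.16, either way. A call with a gripper value outside its range is refused whole. "gripper" is the finger opening in m, from 0 to 0.0878, set as the call begins (left out, the last holds). The fingers move at their own pace and stop on an object; the grip force is fixed at half the most. Time passes only in rows, so rows that do not move let the fingers close, or fill a call up. It gives the time, the measured TCP pose, the force and the opening at its end, in the units of the state.
- ctrl.get_obs(): the state, without advancing time (a new reading comes with each control period).
- optics.get_image(name): name is "side" or "top" or "wrist"; returns (picture, depth): 480x640x3 uint8, blue, green, red; 480x640 float32, mm along the optical axis (not along the pixel's ray), 0 where there is no reading.
- optics.camera_info(name): a dict with "K" (3x3 intrinsics, pixels), "pose" (4x4, takes a point from camera to world coordinates). Camera axes: x right, y down, z forward; pixel columns grow to the right and rows downward; lengths in mm; the calibration is good to about 2 mm. A picture is of the moment at which its call begins: read the wrist's pose just before it. camera_info takes no time and is no camera call; for the wrist camera it gives the pose at the moment of the call.
- ctrl.close_job(): hands the job in, once; it reports no verdict.
Trained networks look in the newest picture that a camera, given by its name, has taken for a name from the list of things; names that differ only in an ending like _2 or _b are one class to them, and where a whole thing is asked for, a point or a joint stands for the part that bears it (a point fixed in the world has none). Each returns a list of dicts, best first, with "conf" (0 to 1); they miss things now and then, are a little off and sometimes report something else, mostly with a low value. They report only what shows in the picture. A call takes as long as a camera call.
- nets.spot_in(camera, label): "extent" ([left, top, right, bottom] in pixels, round what is visible of it).
- nets.spot_point(camera, label): "position" ([column, row] in pixels: a listed point, or the origin of a listed thing).
The state is a dict: "t": time; "qpos": joint angles; "qvel": joint speeds; "joint_torque": joint torques, N m; "ee_pos": TCP position; "orientation": TCP orientation; "ft_force": force on the tool from outside, world axes, zero at the start; "moment": the same for the moment, N m; "width": finger opening in mm.
Only numpy, scipy, OpenCV 4.12 (cv2) and the standard library are available. Lean on these libraries where they do the work, as an engineer would, in place of code of your own. Each camera call takes 0.05 s, during which the arm holds its last target. There are 200 camera calls.

## Working session

There is one attempt and no reset: what is moved stays moved. The work goes in short steps, Python scripts to look and compute and a tool call to move; the robot and the scene stay as the last step left them, time stands still between calls to the robot, and variables do not carry over. Pictures are saved under pics/ and viewed, about 8 in all and at most 12, crops included, and the job is handed in when it is done.

Besides the shell and the picture viewer there is one more tool, called after ">>>" as name(argument=value, ...) on one line, values as JSON. send_rows: Moves the arm, as the interface text tells. Its arguments: {"type":"object","properties":{"rows":{"type":"array"},"gripper":{"type":"number"}},"required":["rows"]}

```bash
mkdir -p pics; ls; cat > h.py <<'E'
import numpy as np, cv2
from scipy.spatial.transform import Rotation as R
from workcell import ctrl, optics, nets
def px2w(cam, info, d, u, v, z=None):
    K=np.array(info["K"]);T=np.array(info["pose"])
    r=np.linalg.inv(K)@[u,v,1]
    if z is not None:
        w=T[:3,:3]@r; return T[:3,3]+w*(z-T[2,3])/w[2]
    return (T@np.r_[r*d,1])[:3]
def dep(D,u,v,k=2):
    p=D[int(v)-k:int(v)+k+1,int(u)-k:int(u)+k+1]; p=p[p>0]; return np.median(p) if p.size else 0
def st():
    o=ctrl.get_obs(); print("t",o["t"],"ee",np.round(o["ee_pos"],1),"ori",np.round(o["orientation"],3),"w",o["width"],"F",np.round(o["ft_force"],1)); 
    Rm=R.from_rotvec(o["orientation"]).as_matrix(); print(np.round(Rm,3).tolist()); return o,Rm
E
python3 - <<'E'
from h import *
st()
for c in ["top","side"]:
    info=optics.camera_info(c); im,D=optics.get_image(c); cv2.imwrite(f"pics/{c}0.png",im); np.savez(f"{c}0.npz",D=D,im=im)
    for l in ["cabinet_drawer0_handle","cabinet","tweezers_grip","tweezers","pointer_tip","mark_center","screw_jar","tape_measure","glue_bottle"]:
        r=nets.spot_point(c,l)[:1]
        for q in r:
            u,v=q["position"]; print(c,l,round(q["conf"],2),np.round([u,v]),np.round(px2w(c,info,dep(D,u,v),u,v)))
st()
E
```

```text
pics
t 0.0 ee [221.7 584.1 403.9] ori [-5.67e-01 -3.09e+00  2.00e-03] w 88.47216745475968 F [ 1.8 -0.3  0.9]
[[-0.935, 0.355, -0.001], [0.355, 0.935, -0.001], [0.0, -0.002, -1.0]]
top cabinet_drawer0_handle 0.98 [332. 236.] [609. -62.   4.]
top cabinet 0.96 [332. 182.] [771. -57. 116.]
top screw_jar 0.61 [256. 267.] [511. 189.  79.]
top tape_measure 0.83 [400. 288.] [ 432. -275.   60.]
top glue_bottle 0.59 [453. 249.] [ 553. -451.   62.]
side cabinet_drawer0_handle 0.6 [343. 234.] [610. -58.  86.]
side cabinet 0.65 [389. 241.] [ 667. -178.  114.]
side screw_jar 0.73 [269. 229.] [504. 166.  16.]
side tape_measure 0.65 [333. 343.] [ 402. -304.   16.]
side glue_bottle 0.95 [434. 369.] [ 523. -502.   38.]
t 1.0 ee [221.8 584.3 404.7] ori [-0.567 -3.09  -0.   ] w 87.89202851027633 F [ 0.  -0.5 -0.3]
[[-0.935, 0.355, -0.0], [0.355, 0.935, 0.0], [0.0, 0.0, -1.0]]
```

View top.

```bash
python3 - <<'E'
from h import *
a=np.load("top0.npz"); im=a["im"]; D=a["D"]
info=optics.camera_info("top")
cv2.imwrite("pics/top0c.png",cv2.resize(im[120:320,200:480],None,fx=2.8,fy=2.8,interpolation=cv2.INTER_CUBIC))
# cabinet orientation: handle bar pixels and case top via depth
K=np.array(info["K"]);T=np.array(info["pose"])
v,u=np.mgrid[0:480,0:640]; P=np.stack([(u-K[0,2])/K[0,0]*D,(v-K[1,2])/K[1,1]*D,D],-1)@T[:3,:3].T+T[:3,3]
np.save("P.npy",P)
for lo,hi,n in [(110,122,"top"),(72,95,"handle")]:
    m=(P[...,2]>lo)&(P[...,2]<hi)&(P[...,0]>540)&(P[...,0]<950)&(abs(P[...,1]+60)<230)
    if n=="handle": m&=P[...,0]<640
    q=P[m][:,:2].astype(np.float32); print(n,len(q),cv2.minAreaRect(q), q.min(0),q.max(0), np.median(P[m][:,2]))
    vx=cv2.fitLine(q,cv2.DIST_L1,0,.01,.01).ravel(); print(vx)
E
```

```text
top 6380 ((780.1163330078125, -68.72196960449219), (360.4943542480469, 268.3815002441406), 84.989013671875) [ 640.5512  -256.54132] [927.6577 119.5182] 116.74177028573786
[ 1.6145507e-01  9.8688006e-01  7.6415302e+02 -4.5371677e+01]
handle 186 ((620.5044555664062, -109.19266510009766), (36.73936080932617, 240.24427795410156), 0.9008768796920776) [ 602.25195 -229.18156] [639.09015   10.853761] 88.7517261028047
[ 8.8991374e-02 -9.9603242e-01  6.1461914e+02 -5.7927711e+01]
```

View pics/top0c.png

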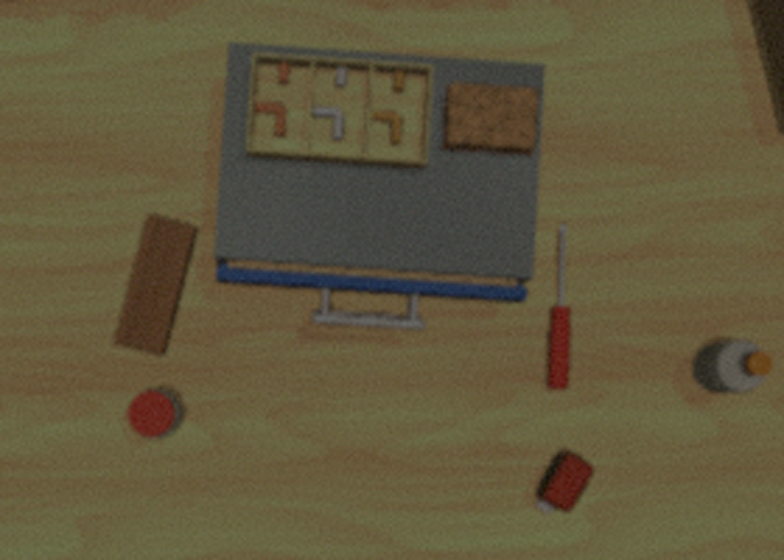

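```bash
python3 - <<'E'
from h import *
info=optics.camera_info("top")
f=lambda u,v,z: np.round(px2w("top",info,0,u,v,z),1)
print("bar", [f(200+a/2.8,120+b/2.8,88) for a,b in [(318,318),(422,323),(370,321)]], f(332,236,85))
print("front face bottom edge(top z~112)", [f(200+a/2.8,120+b/2.8,110) for a,b in [(218,280),(525,300)]])
print("case back", [f(200+a/2.8,120+b/2.8,116) for a,b in [(228,43),(543,66),(217,256),(531,279)]])
D=np.load("top0.npz")["D"]; P=np.load("P.npy")
print("tray z",P[170:176,290:350,2].max())
st()
E
```

```text
bar [array([612.9,   2.7,  88. ]), array([ 604.5, -116.2,   88. ]), array([608.1, -56.7,  88. ])] [604.  -56.3  85. ]
front face bottom edge(top z~112) [array([656.5, 114.5, 110. ]), array([ 626.4, -231.1,  110. ])]
case back [array([924.8,  97.6, 116. ]), array([ 891.9, -259.1,  116. ]), array([682.9, 114.7, 116. ]), array([ 649.4, -237.6,  116. ])]
tray z 1515.2231922553656
t 1.0 ee [221.8 584.3 404.7] ori [-0.567 -3.09  -0.   ] w 87.89202851027633 F [ 0.  -0.5 -0.3]
[[-0.935, 0.355, -0.0], [0.355, 0.935, 0.0], [0.0, 0.0, -1.0]]
```

```bash
cat > plan.py <<'E'
# usage: plan.py x y z yaw_y_deg [mm/row] -> rows in tool axes (tool kept down)
import sys; from h import *
x,y,z,yaw=map(float,sys.argv[1:5]); sp=float(sys.argv[5]) if len(sys.argv)>5 else 40
o,Rm=st(); p=np.array(o["ee_pos"]); d=np.array([x,y,z])-p
# target rotation: z down, y at yaw
c,s=np.cos(np.radians(yaw)),np.sin(np.radians(yaw)); yv=np.array([c,s,0]); zv=np.array([0,0,-1.]); Rt=np.c_[np.cross(yv,zv),yv,zv]
rel=R.from_matrix(Rm.T@Rt).as_rotvec(degrees=True); n=int(np.ceil(max(np.abs(d).max()/sp if sp>=40 else np.linalg.norm(d)/sp,np.linalg.norm(d)/min(41,sp),np.abs(rel).max()/7)))
print("d",d.round(1),"rel",rel.round(2),"n",n)
for i in range(n):
    Ri=Rm@R.from_rotvec(rel*min(1,i/n),degrees=True).as_matrix(); print(i,np.round(Ri.T@d/n/1000,4).tolist(),np.round(rel/n,2).tolist())
E
python3 plan.py 607 -57 350 -5
```

```text
t 1.0 ee [221.8 584.3 404.7] ori [-0.567 -3.09  -0.   ] w 87.89202851027633 F [ 0.  -0.5 -0.3]
[[-0.935, 0.355, -0.0], [0.355, 0.935, 0.0], [0.0, 0.0, -1.0]]
d [ 385.2 -641.3  -54.7] rel [ 0.   -0.   74.21] n 19
0 [-0.0309, -0.0244, 0.0029] [0.0, -0.0, 3.91]
1 [-0.0325, -0.0222, 0.0029] [0.0, -0.0, 3.91]
2 [-0.034, -0.0199, 0.0029] [0.0, -0.0, 3.91]
3 [-0.0352, -0.0176, 0.0029] [0.0, -0.0, 3.91]
4 [-0.0364, -0.0151, 0.0029] [0.0, -0.0, 3.91]
5 [-0.0373, -0.0126, 0.0029] [0.0, -0.0, 3.91]
6 [-0.0381, -0.01, 0.0029] [0.0, -0.0, 3.91]
7 [-0.0387, -0.0074, 0.0029] [0.0, -0.0, 3.91]
8 [-0.0391, -0.0048, 0.0029] [0.0, -0.0, 3.91]
9 [-0.0393, -0.0021, 0.0029] [0.0, -0.0, 3.91]
10 [-0.0394, 0.0006, 0.0029] [0.0, -0.0, 3.91]
11 [-0.0392, 0.0033, 0.0029] [0.0, -0.0, 3.91]
12 [-0.0389, 0.0059, 0.0029] [0.0, -0.0, 3.91]
13 [-0.0384, 0.0086, 0.0029] [0.0, -0.0, 3.91]
14 [-0.0378, 0.0112, 0.0029] [0.0, -0.0, 3.91]
15 [-0.0369, 0.0137, 0.0029] [0.0, -0.0, 3.91]
16 [-0.0359, 0.0162, 0.0029] [0.0, -0.0, 3.91]
17 [-0.0347, 0.0186, 0.0029] [0.0, -0.0, 3.91]
18 [-0.0334, 0.0209, 0.0029] [0.0, -0.0, 3.91]
```

>>> send_rows(gripper=0.027, rows=[{"offset": [-0.031,-0.024,0.003],"twist": [0,0,3.9]},{"offset": [-0.0325,-0.022,0.003],"twist": [0,0,3.9]},{"offset": [-0.034,-0.02,0.003],"twist": [0,0,3.9]},{"offset": [-0.035,-0.0175,0.003],"twist": [0,0,3.9]},{"offset": [-0.0365,-0.015,0.003],"twist": [0,0,3.9]}])

```text
t: 1.42
ee_pos: [322.8, 416.7, 389.5]
orientation: [-1.085, -2.948, -0.011]
ft_force: [0.6, 1.2, 0.1]
width: 58.2
```

>>> send_rows(rows=[{"offset": [-0.037,-0.0125,0.003],"twist": [0,0,3.9]},{"offset": [-0.038,-0.01,0.003],"twist": [0,0,3.9]},{"offset": [-0.0385,-0.0075,0.003],"twist": [0,0,3.9]},{"offset": [-0.039,-0.005,0.003],"twist": [0,0,3.9]},{"offset": [-0.039,-0.002,0.003],"twist": [0,0,3.9]}])

```text
t: 1.83
ee_pos: [425.1, 239.5, 374.1]
orientation: [-1.59, -2.709, -0.016]
ft_force: [1.2, 0.9, 1.5]
width: 28.1
```

>>> send_rows(rows=[{"offset": [-0.039,0.0005,0.003],"twist": [0,0,3.9]},{"offset": [-0.039,0.0035,0.003],"twist": [0,0,3.9]},{"offset": [-0.039,0.006,0.003],"twist": [0,0,3.9]},{"offset": [-0.0385,0.0085,0.003],"twist": [0,0,3.9]},{"offset": [-0.038,0.011,0.003],"twist": [0,0,3.9]}])

```text
t: 2.25
ee_pos: [525.8, 59.2, 358.9]
orientation: [-2.047, -2.383, -0.02]
ft_force: [1.0, 0.8, 0.2]
width: 26.8
```

```bash
python3 plan.py 607 -57 350 -5|cut -c1-90;
```

```text
t 2.25 ee [525.8  59.2 358.9] ori [-2.047 -2.383 -0.02 ] w 26.76271644013033 F [1.  0.8 0.
[[-0.151, 0.989, 0.008], [0.989, 0.151, 0.01], [0.008, 0.01, -1.0]]
d [  81.2 -116.2   -8.9] rel [ 0.5  -0.54 13.68] n 4
0 [-0.0318, 0.0157, 0.0021] [0.12, -0.14, 3.42]
1 [-0.0308, 0.0175, 0.0022] [0.12, -0.14, 3.42]
2 [-0.0297, 0.0193, 0.0022] [0.12, -0.14, 3.42]
3 [-0.0285, 0.0211, 0.0022] [0.12, -0.14, 3.42]
```

>>> send_rows(rows=[{"offset": [-0.032,0.0157,0.0021],"twist": [0.15,-0.15,3.5]},{"offset": [-0.031,0.0175,0.0022],"twist": [0.15,-0.15,3.5]},{"offset": [-0.03,0.0193,0.0022],"twist": [0.15,-0.15,3.5]},{"offset": [-0.0285,0.0211,0.0022],"twist": [0.15,-0.15,3.5]},{"offset": [0,0,0],"twist": [0,0,0]}])

```text
t: 2.67
ee_pos: [611.6, -71.7, 349.9]
orientation: [2.343, 2.087, -0.001]
ft_force: [-0.1, 0.0, 0.6]
width: 26.9
```

```bash
python3 - <<'E'
from h import *
st(); info=optics.camera_info("wrist"); im,D=optics.get_image("wrist"); cv2.imwrite("pics/w1.png",im); np.savez("w1.npz",D=D,im=im)
print(np.round(info["pose"],2).tolist(),np.round(info["K"],0).tolist())
for q in nets.spot_point("wrist","cabinet_drawer0_handle")[:2]:
    u,v=q["position"]; print(q["conf"],u,v,dep(D,u,v,1),px2w("",info,0,u,v,85))
E
python3 plan.py 607 -57 248 -5 |head -4
```

```text
t 2.6667 ee [611.6 -71.7 349.9] ori [ 2.343e+00  2.087e+00 -1.000e-03] w 26.93997356761635 F [-0.1  0.   0.6]
[[0.115, 0.993, 0.002], [0.993, -0.115, -0.003], [-0.003, 0.002, -1.0]]
[[0.99, -0.11, -0.03, 620.01], [-0.11, -0.96, -0.26, -0.34], [0.0, 0.26, -0.97, 328.62], [0.0, 0.0, 0.0, 1.0]] [[340.0, 0.0, 315.0], [0.0, 340.0, 240.0], [0.0, 0.0, 1.0]]
0.93 307.6 224.3 244.58565 [609.17480249 -52.50016116  85.        ]
t 2.7667 ee [609.1 -68.3 349.5] ori [-2.34  -2.095  0.003] w 26.930685683761045 F [-0.2 -0.2  0.3]
[[0.11, 0.994, -0.002], [0.994, -0.11, -0.001], [-0.001, -0.002, -1.0]]
d [  -2.1   11.3 -101.5] rel [-0.1   0.07 -1.34] n 3
0 [0.0037, -0.001, 0.0338] [-0.03, 0.02, -0.45]
```

View pics/w1.png

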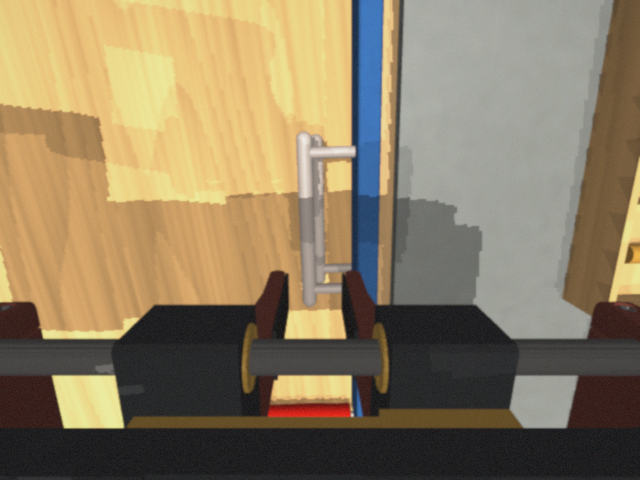

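>>> send_rows(rows=[{"offset": [0.006,-0.001,0.02],"twist": [0,0,-0.7]},{"offset": [0.006,-0.001,0.025],"twist": [0,0,-0.6]},{"offset": [0,0,0.025],"twist": [0,0,0]},{"offset": [0,0,0.006],"twist": [0,0,0]},{"offset": [0,0,0],"twist": [0,0,0]}])

```text
t: 3.18
ee_pos: [605.6, -50.6, 273.4]
orientation: [-2.307, -2.131, 0.0]
ft_force: [0.2, 0.4, -0.3]
width: 26.8
```

```bash
python3 plan.py 607 -57 249 -5 |head -6
python3 - <<'E'
from h import *
info=optics.camera_info("wrist"); im,D=optics.get_image("wrist"); 
for q in nets.spot_point("wrist","cabinet_drawer0_handle")[:2]:
    u,v=q["position"]; print(q["conf"],u,v,dep(D,u,v,1),px2w("",info,0,u,v,85))
E
```

```text
t 3.1833 ee [605.6 -50.6 273.4] ori [-2.307 -2.131  0.   ] w 26.847626779274826 F [ 0.2  0.4 -0.3]
[[0.079, 0.997, -0.0], [0.997, -0.079, 0.0], [0.0, -0.0, -1.0]]
d [  1.4  -6.4 -24.4] rel [-0.03 -0.    0.46] n 1
0 [-0.0063, 0.0019, 0.0244] [-0.03, -0.0, 0.46]
0.64 323.9 293.7 176.21819 [610.46737501 -52.75843991  85.        ]
```

>>> send_rows(rows=[{"offset": [-0.003,0.0025,0.012],"twist": [0,0,0.4]},{"offset": [0,0,0.012],"twist": [0,0,0]},{"offset": [0,0,0],"twist": [0,0,0]},{"offset": [0,0,0],"twist": [0,0,0]},{"offset": [0,0,0],"twist": [0,0,0]}])

```text
t: 3.7
ee_pos: [610.2, -54.1, 253.0]
orientation: [2.311, 2.119, 0.009]
ft_force: [-1.2, 0.5, -0.2]
width: 27.2
```

>>> send_rows(gripper=0.0, rows=[{"offset": [0,0,0],"twist": [0,0,0]},{"offset": [0,0,0],"twist": [0,0,0]},{"offset": [0,0,0],"twist": [0,0,0]},{"offset": [0,0,0],"twist": [0,0,0]},{"offset": [0,0,0],"twist": [0,0,0]}])

```text
t: 4.12
ee_pos: [610.1, -54.4, 253.5]
orientation: [2.311, 2.118, 0.009]
ft_force: [0.1, -0.4, -1.5]
width: 10.1
```

```bash
python3 plan.py 453.7 -40.6 253.5 -5 20
```

```text
t 4.1167 ee [610.1 -54.4 253.5] ori [2.311 2.118 0.009] w 10.11212600822027 F [ 0.1 -0.4 -1.5]
[[0.087, 0.996, 0.009], [0.996, -0.087, -0.001], [0.0, 0.009, -1.0]]
d [-156.4   13.8    0. ] rel [ 0.49 -0.    0.  ] n 8
0 [0.0, -0.0196, -0.0002] [0.06, -0.0, 0.0]
1 [0.0, -0.0196, -0.0002] [0.06, -0.0, 0.0]
2 [0.0, -0.0196, -0.0001] [0.06, -0.0, 0.0]
3 [0.0, -0.0196, -0.0001] [0.06, -0.0, 0.0]
4 [0.0, -0.0196, -0.0001] [0.06, -0.0, 0.0]
5 [0.0, -0.0196, -0.0001] [0.06, -0.0, 0.0]
6 [0.0, -0.0196, -0.0] [0.06, -0.0, 0.0]
7 [0.0, -0.0196, -0.0] [0.06, -0.0, 0.0]
```

>>> send_rows(rows=[{"offset": [0,-0.01,0],"twist": [0,0,0]},{"offset": [0,-0.02,0],"twist": [0,0,0]},{"offset": [0,-0.02,0],"twist": [0,0,0]},{"offset": [0,-0.02,0],"twist": [0,0,0]},{"offset": [0,-0.02,0],"twist": [0,0,0]}])

```text
t: 4.53
ee_pos: [520.8, -46.6, 253.4]
orientation: [2.305, 2.112, 0.022]
ft_force: [1.8, 0.8, -0.9]
width: 10.0
```

>>> send_rows(rows=[{"offset": [0,-0.02,0],"twist": [0,0,0]},{"offset": [0,-0.015,0],"twist": [0,0,0]},{"offset": [0,-0.01,0],"twist": [0,0,0]},{"offset": [0,-0.005,0],"twist": [0,0,0]},{"offset": [0,0,0],"twist": [0,0,0]}])

```text
t: 4.95
ee_pos: [462.5, -41.4, 253.4]
orientation: [2.304, 2.112, 0.022]
ft_force: [2.2, 0.5, -8.3]
width: 10.2
```

>>> send_rows(rows=[{"offset": [0,-0.006,0],"twist": [0,0,0]},{"offset": [0,-0.005,0],"twist": [0,0,0]},{"offset": [0,-0.003,0],"twist": [0,0,0]},{"offset": [0,0,0],"twist": [0,0,0]},{"offset": [0,0,0],"twist": [0,0,0]}])

```text
t: 5.37
ee_pos: [448.5, -40.2, 253.4]
orientation: [2.304, 2.111, 0.024]
ft_force: [0.5, 0.4, -4.0]
width: 10.7
```

>>> send_rows(gripper=0.027, rows=[{"offset": [0,0,0],"twist": [0,0,0]},{"offset": [0,0,0],"twist": [0,0,0]},{"offset": [0,0,0],"twist": [0,0,0]},{"offset": [0,0,0],"twist": [0,0,0]},{"offset": [0,0,0],"twist": [0,0,0]}])

```text
t: 5.78
ee_pos: [449.8, -40.4, 253.9]
orientation: [2.302, 2.11, 0.025]
ft_force: [0.9, -0.7, -1.1]
width: 27.2
```

>>> send_rows(rows=[{"offset": [0,0,-0.02],"twist": [0,0,0]},{"offset": [0,0,-0.04],"twist": [0,0,0]},{"offset": [0,0,-0.04],"twist": [0,0,0]},{"offset": [0,0,-0.04],"twist": [0,0,0]},{"offset": [0,0,0],"twist": [0,0,0]}])

```text
t: 6.2
ee_pos: [446.4, -40.0, 397.4]
orientation: [2.306, 2.114, 0.018]
ft_force: [0.5, -0.8, 1.2]
width: 27.2
```

```bash
python3 - <<'E'
from h import *
o,Rm=st()
for c in ["top","wrist"]:
    info=optics.camera_info(c); im,D=optics.get_image(c); cv2.imwrite(f"pics/{c}2.png",im); np.savez(f"{c}2.npz",D=D,im=im,T=info["pose"],K=info["K"])
    for l,z in [("cabinet_drawer0_handle",85),("tweezers_grip",76),("tweezers",68),("pointer_tip",89),("mark_center",89)]:
        for q in nets.spot_point(c,l)[:1]:
            u,v=q["position"]; print(c,l,round(q["conf"],2),np.round([u,v]),np.round(px2w(c,info,0,u,v,z),1),np.round(px2w(c,info,dep(D,u,v,1),u,v),1))
st()
a=cv2.imread("pics/top2.png")[160:300,230:430]; b=cv2.imread("pics/wrist2.png")
cv2.imwrite("pics/c2.png",np.vstack([cv2.resize(a,None,fx=3,fy=3),]))
E
```

```text
t 6.2 ee [446.4 -40.  397.4] ori [2.306 2.114 0.018] w 27.179518156158245 F [ 0.5 -0.8  1.2]
[[0.087, 0.996, 0.017], [0.996, -0.087, -0.002], [-0.0, 0.017, -1.0]]
top cabinet_drawer0_handle 0.69 [327. 286.] [445.  -35.9  85. ] [464.4 -14.2 564.1]
top tweezers_grip 0.72 [326. 243.] [583.4 -36.6  76. ] [583.9 -37.   67.2]
top tweezers 0.76 [324. 244.] [581.1 -30.4  68. ] [581.  -30.4  69.1]
top pointer_tip 0.5 [298. 247.] [571.9  54.3  89. ] [571.9  54.3  89.3]
wrist cabinet_drawer0_handle 0.61 [324. 236.] [452.7 -39.9  85. ] [452.6 -38.8  89.4]
wrist tweezers 0.88 [455. 206.] [571.9 -26.3  68. ] [572.3 -26.5  67. ]
wrist pointer_tip 0.78 [468. 112.] [572.1  50.2  89. ] [572.4  50.3  88.2]
wrist mark_center 0.47 [493. 101.] [591.2  56.7  89. ] [590.3  56.5  90.8]
t 6.8 ee [444.4 -39.8 390.3] ori [2.313 2.121 0.005] w 26.905576258377344 F [0.  0.2 0.9]
[[0.087, 0.996, 0.005], [0.996, -0.087, -0.0], [0.0, 0.005, -1.0]]
```

View pics/wrist2.png

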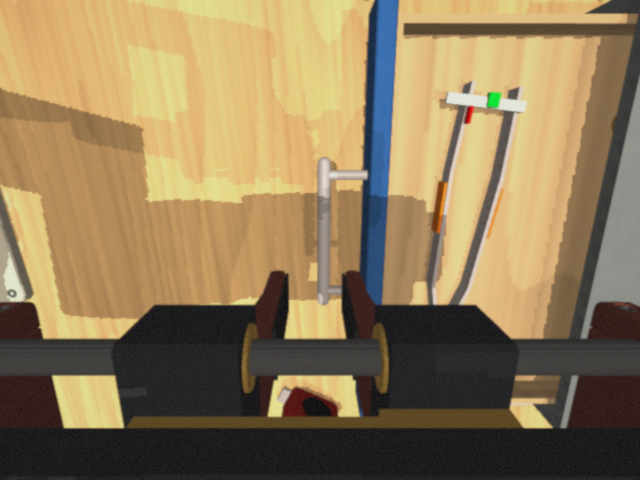

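```bash
python3 - <<'E'
from h import *
a=np.load("wrist2.npz"); im,D,T,K=a["im"],a["D"],a["T"],a["K"]
info=dict(K=K,pose=T)
v,u=np.mgrid[0:480,0:640]; P=np.stack([(u-K[0,2])/K[0,0]*D,(v-K[1,2])/K[1,1]*D,D],-1)@T[:3,:3].T+T[:3,3]
m=(P[...,2]>74)&(P[...,2]<97)&(u>395)&(u<560)&(v>40)&(v<303)
q=P[m]; print(len(q))
hsv=cv2.cvtColor(im,cv2.COLOR_BGR2HSV)
H,S,V=cv2.split(hsv)
for n,mm in [("orange",(H>8)&(H<18)&(S>200)&m),("green",(H>45)&(H<75)&(S>150)&(u>395)&(v<300)),("red",((H<5)|(H>174))&(S>150)&(u>395)&(v<300)),("white",(S<30)&(V>200)&(u>395)&(v<140))]:
    lab,k,stt,cen=cv2.connectedComponentsWithStats(mm.astype(np.uint8))[0:4]
    for i in range(1,lab):
        if stt[i][4]>8: r=P[k==i]; print(n,stt[i],np.round(np.median(r,0),1),np.round(r.min(0),1),np.round(r.max(0),1), cv2.minAreaRect(r[:,:2].astype(np.float32)))
# top edges of blades: ortho, per y-bin print X clusters
for y in range(-90,75,12):
    s=q[abs(q[:,1]-y)<3]; s=s[s[:,2]>78]; xs=np.sort(s[:,0])
    if len(xs): 
        g=np.split(xs,np.where(np.diff(xs)>6)[0]+1); print(y,[(round(g_.min(),1),round(g_.max(),1),len(g_)) for g_ in g])
E
```

```text
5220
orange [433 182  13  51 269] [553.6 -23.5  81.1] [550.  -45.6  74.1] [557.3  -3.5  84.4] ((553.895751953125, -24.477523803710938), (42.327491760253906, 3.012645959854126), 82.07735443115234)
green [488  92  13  15 159] [590.5  57.9  90.4] [586.1  52.5  88.3] [595.6  63.1  91.9] ((590.860595703125, 57.78103256225586), (10.213467597961426, 9.06969928741455), 83.2332763671875)
red [465 106   9  17  81] [572.3  48.7  89.3] [570.6  42.8  85.1] [575.7  54.3  91.1] ((572.5203857421875, 48.72416687011719), (12.057929039001465, 3.233297109603882), 73.0740737915039)
white [447  91  40  16 419] [570.8  59.8  87.8] [450.4  31.9  82.8] [586.3  66.1 368.3] ((517.3786010742188, 51.12363815307617), (138.31552124023438, 16.785518646240234), 9.141607284545898)
white [499  99  27  13 269] [606.4  52.5  87.9] [450.4  31.9  81.2] [617.3  57.6 368.3] ((533.5635375976562, 45.57246398925781), (168.10354614257812, 11.721495628356934), 5.384643077850342)
-90 [(np.float64(546.0), np.float64(549.3), 31), (np.float64(579.0), np.float64(583.9), 40)]
-78 [(np.float64(547.6), np.float64(550.9), 35), (np.float6
[... 573 characters left out ...]
at64(605.7), 47)]
6 [(np.float64(559.9), np.float64(564.5), 50), (np.float64(602.8), np.float64(606.8), 48)]
18 [(np.float64(562.5), np.float64(567.0), 48), (np.float64(604.6), np.float64(609.0), 52)]
30 [(np.float64(565.4), np.float64(569.8), 45), (np.float64(606.9), np.float64(611.1), 55)]
42 [(np.float64(514.8), np.float64(515.3), 8), (np.float64(568.2), np.float64(573.4), 71), (np.float64(608.9), np.float64(613.1), 57)]
54 [(np.float64(515.1), np.float64(516.5), 18), (np.float64(564.0), np.float64(617.4), 474)]
66 [(np.float64(515.5), np.float64(517.5), 27), (np.float64(555.6), np.float64(578.1), 115), (np.float64(587.6), np.float64(588.6), 4), (np.float64(612.2), np.float64(616.4), 30)]
```

```bash
python3 plan.py 577.5 -29 300 -11.5
```

```text
t 6.8 ee [444.4 -39.8 390.3] ori [2.313 2.121 0.005] w 26.905576258377344 F [0.  0.2 0.9]
[[0.087, 0.996, 0.005], [0.996, -0.087, -0.0], [0.0, 0.005, -1.0]]
d [133.1  10.8 -90.3] rel [ 0.27 -0.02  6.52] n 5
0 [0.0045, 0.0262, 0.0182] [0.05, -0.0, 1.3]
1 [0.0051, 0.0261, 0.0182] [0.05, -0.0, 1.3]
2 [0.0056, 0.026, 0.0181] [0.05, -0.0, 1.3]
3 [0.0062, 0.0259, 0.0181] [0.05, -0.0, 1.3]
4 [0.0068, 0.0258, 0.0181] [0.05, -0.0, 1.3]
```

>>> send_rows(gripper=0.075, rows=[{"offset": [0.0045,0.03,0.015],"twist": [0.05,0,1.7]},{"offset": [0.005,0.035,0.02],"twist": [0.05,0,1.7]},{"offset": [0.006,0.035,0.025],"twist": [0.05,0,1.7]},{"offset": [0.006,0.025,0.02],"twist": [0.05,0,1.4]},{"offset": [0,0,0],"twist": [0,0,0]}])

```text
t: 7.22
ee_pos: [574.6, -34.7, 308.6]
orientation: [2.436, 1.979, 0.005]
ft_force: [-1.1, 0.1, 0.6]
width: 56.4
```

>>> send_rows(rows=[{"offset": [0,0,0],"twist": [0,0,0]},{"offset": [0,0,0],"twist": [0,0,0]},{"offset": [0,0,0],"twist": [0,0,0]},{"offset": [0,0,0],"twist": [0,0,0]},{"offset": [0,0,0],"twist": [0,0,0]}])

```text
t: 7.63
ee_pos: [572.6, -34.7, 308.1]
orientation: [2.437, 1.982, 0.001]
ft_force: [-0.5, 0.9, -0.5]
width: 74.8
```

```bash
python3 - <<'E'
from h import *
st();info=optics.camera_info("wrist"); im,D=optics.get_image("wrist"); cv2.imwrite("pics/w3.png",im); np.savez("w3.npz",D=D,im=im,T=info["pose"],K=info["K"])
E
python3 plan.py 577.5 -29 253 -11.5
```

```text
t 7.6333 ee [572.6 -34.7 308.1] ori [2.437e+00 1.982e+00 1.000e-03] w 74.7731403174508 F [-0.5  0.9 -0.5]
[[0.204, 0.979, 0.0], [0.979, -0.204, 0.0], [0.0, 0.0, -1.0]]
t 7.6833 ee [572.6 -34.7 308.3] ori [2.437e+00 1.982e+00 1.000e-03] w 75.02421050159924 F [0.7 0.4 0.1]
[[0.204, 0.979, 0.001], [0.979, -0.204, 0.0], [0.0, 0.001, -1.0]]
d [  4.9   5.7 -55.3] rel [ 0.04 -0.01 -0.26] n 2
0 [0.0033, 0.0018, 0.0277] [0.02, -0.01, -0.13]
1 [0.0033, 0.0018, 0.0277] [0.02, -0.01, -0.13]
```

View pics/w3.png

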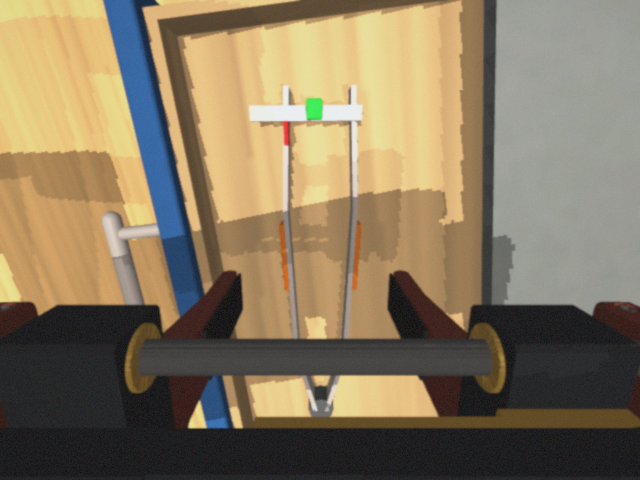

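>>> send_rows(rows=[{"offset": [0.0066,0.0035,0.015],"twist": [0,0,0]},{"offset": [0,0,0.02],"twist": [0,0,0]},{"offset": [0,0,0.012],"twist": [0,0,0]},{"offset": [0,0,0],"twist": [0,0,0]},{"offset": [0,0,0],"twist": [0,0,0]}])

```text
t: 8.1
ee_pos: [577.2, -29.2, 264.8]
orientation: [2.433, 1.978, 0.01]
ft_force: [-0.4, 0.7, 1.3]
width: 75.1
```

```bash
python3 - <<'E'
from h import *
a=np.load("w3.npz"); im,D,T,K=a["im"],a["D"],a["T"],a["K"]; info=dict(K=K,pose=T)
for n,u,v,z in [("padL",281,256,84),("padR",359,254,84),("padLend",287,290,84),("padLtop",282,222,84),("green",315,109,91),("redtip",287,121,89),("pivot",320,407,84)]:
    print(n,px2w("",info,0,u,v,z).round(1))
E
python3 plan.py 577.5 -29 254 -11.5
```

```text
padL [553.6 -22.6  84. ]
padR [601.6 -31.2  84. ]
padLend [552.1 -45.7  84. ]
padLtop [559.1  -1.5  84. ]
green [591.8  56.9  91. ]
redtip [575.5  54.2  89. ]
pivot [ 555.1 -137.7   84. ]
t 8.1 ee [577.2 -29.2 264.8] ori [2.433 1.978 0.01 ] w 75.09820239160464 F [-0.4  0.7  1.3]
[[0.204, 0.979, 0.008], [0.979, -0.204, -0.001], [0.001, 0.008, -1.0]]
d [  0.3   0.2 -10.8] rel [ 0.48 -0.07 -0.28] n 1
0 [0.0003, 0.0002, 0.0108] [0.48, -0.07, -0.28]
```

>>> send_rows(rows=[{"offset": [0.001,0,0.0108],"twist": [0.4,0,0]},{"offset": [0,0,0],"twist": [0,0,0]},{"offset": [0,0,0],"twist": [0,0,0]},{"offset": [0,0,0],"twist": [0,0,0]},{"offset": [0,0,0],"twist": [0,0,0]}])

```text
t: 8.52
ee_pos: [578.0, -28.5, 255.3]
orientation: [2.437, 1.98, 0.005]
ft_force: [-0.1, -0.3, 0.1]
width: 75.1
```

>>> send_rows(gripper=0.039, rows=[{"offset": [0,0,0],"twist": [0,0,0]},{"offset": [0,0,0],"twist": [0,0,0]},{"offset": [0,0,0],"twist": [0,0,0]},{"offset": [0,0,0],"twist": [0,0,0]},{"offset": [0,0,0],"twist": [0,0,0]}])

```text
t: 8.93
ee_pos: [578.3, -28.5, 256.3]
orientation: [2.436, 1.98, 0.007]
ft_force: [-0.3, 0.1, -0.7]
width: 45.4
```

>>> send_rows(rows=[{"offset": [0,0,0],"twist": [0,0,0]},{"offset": [0,0,0],"twist": [0,0,0]},{"offset": [0,0,0],"twist": [0,0,0]},{"offset": [0,0,0],"twist": [0,0,0]},{"offset": [0,0,0],"twist": [0,0,0]}])

```text
t: 9.35
ee_pos: [578.3, -28.5, 256.3]
orientation: [2.436, 1.98, 0.007]
ft_force: [0.2, 0.1, 0.3]
width: 39.2
```

```bash
python3 - <<'E'
from h import *
st();info=optics.camera_info("wrist"); im,D=optics.get_image("wrist"); cv2.imwrite("pics/w4.png",im); np.savez("w4.npz",D=D,im=im,T=info["pose"],K=info["K"])
E
```

```text
t 9.35 ee [578.3 -28.5 256.3] ori [2.436 1.98  0.007] w 39.209251257204414 F [0.2 0.1 0.3]
[[0.205, 0.979, 0.005], [0.979, -0.205, 0.001], [0.002, 0.005, -1.0]]
```

View pics/w4.png

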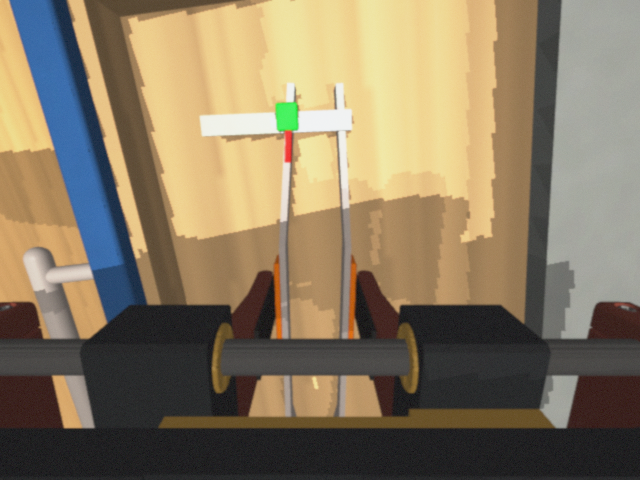

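>>> send_rows(rows=[{"offset": [0,0,-0.008],"twist": [0,0,0]},{"offset": [0,0,-0.015],"twist": [0,0,0]},{"offset": [0,0,-0.015],"twist": [0,0,0]},{"offset": [0,0,-0.015],"twist": [0,0,0]},{"offset": [0,0,-0.015],"twist": [0,0,0]}])

```text
t: 9.82
ee_pos: [576.3, -28.4, 324.4]
orientation: [-2.435, -1.979, 0.003]
ft_force: [-0.4, -0.4, -0.4]
width: 39.4
```

>>> send_rows(rows=[{"offset": [0,0,-0.015],"twist": [0,0,0]},{"offset": [0,0,-0.015],"twist": [0,0,0]},{"offset": [0,0,-0.015],"twist": [0,0,0]},{"offset": [0,0,-0.015],"twist": [0,0,0]},{"offset": [0,0,-0.008],"twist": [0,0,0]}])

```text
t: 10.23
ee_pos: [575.8, -28.5, 399.6]
orientation: [-2.436, -1.98, 0.001]
ft_force: [-0.3, -0.1, -0.9]
width: 39.2
```

>>> send_rows(rows=[{"offset": [0,0,0],"twist": [0,0,0]},{"offset": [0,0,0],"twist": [0,0,0]},{"offset": [0,0,0],"twist": [0,0,0]},{"offset": [0,0,0],"twist": [0,0,0]},{"offset": [0,0,0],"twist": [0,0,0]}])

```text
t: 10.65
ee_pos: [575.3, -28.5, 400.2]
orientation: [-2.437, -1.98, -0.0]
ft_force: [0.1, 0.2, -1.3]
width: 39.1
```

```bash
cat > m.py <<'E'
import sys; from h import *
n=sys.argv[1]
o,Rm=st();info=optics.camera_info("wrist"); im,D=optics.get_image("wrist"); cv2.imwrite(f"pics/{n}.png",im)
K,T=np.array(info["K"]),np.array(info["pose"])
v,u=np.mgrid[0:480,0:640]; P=np.stack([(u-K[0,2])/K[0,0]*D,(v-K[1,2])/K[1,1]*D,D],-1)@T[:3,:3].T+T[:3,3]
P=(P-o["ee_pos"])@Rm   # tool frame
H,S,V=cv2.split(cv2.cvtColor(im,cv2.COLOR_BGR2HSV)); reg=(u>150)&(u<480)&(v<300)
for nm,mm in [("orange",(H>8)&(H<18)&(S>200)&(v>200)),("green",(H>45)&(H<75)&(S>150)),("red",((H<5)|(H>174))&(S>150))]:
    lab,k,s,c=cv2.connectedComponentsWithStats((mm&reg).astype(np.uint8))
    for i in range(1,lab):
        if s[i][4]>30: r=P[k==i]; print(nm,s[i],c[i].round(1),"tool med",np.median(r,0).round(1),r.min(0).round(1),r.max(0).round(1))
w=(S<40)&(V>190)&reg&(v<200)&(D>0); r=P[w]
g=P[(H>45)&(H<75)&(S>150)&reg]; gx=np.median(g[:,0]); gz=np.median(g[:,2])
b=r[(abs(r[:,0]-gx)<8)&(abs(r[:,2]-gz)<10)]; print("bar n",len(b),"slope dx/dy",np.polyfit(b[:,1],b[:,0],1).round(3),"z slope",np.polyfit(b[:,1],b[:,2],1).round(3))
E
python3 m.py w5
```

```text
t 10.65 ee [575.3 -28.5 400.2] ori [-2.437 -1.98  -0.   ] w 39.101588013262806 F [ 0.1  0.2 -1.3]
[[0.205, 0.979, -0.001], [0.979, -0.205, 0.001], [0.001, -0.001, -1.0]]
orange [273 259   7  41 167] [276.4 281.4] tool med [ 11.3 -18.3 173.3] [  1.5 -20.5  21.1] [ 71.9  -0.  180. ]
orange [351 260   6  40 165] [353.1 281.6] tool med [ 10.3  18.4 173.6] [  1.8  17.3 170.4] [ 20.5  19.6 178.9]
green [276 102  22  29 561] [286.5 116.1] tool med [ 85.2 -11.5 165.4] [ 79.8 -15.6 163.4] [ 90.5  -7.2 167.3]
red [157   0  41  10 274] [177.8   3.4] tool med [ 183.3 -107.6  326.6] [  71.9 -122.2   21.1] [188.4  -0.  336.2]
red [285 131   7  32 189] [288.1 146.3] tool med [ 73.3 -11.  166. ] [ 67.2 -12.4  21.1] [ 79.6  -0.  182.3]
bar n 2789 slope dx/dy [4.800e-02 8.391e+01] z slope [2.20000e-02 1.68417e+02]
```

View pics/w5.png

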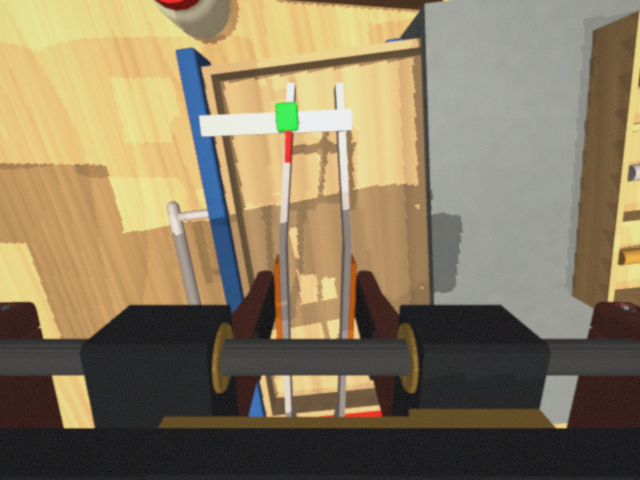

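```bash
python3 - <<'E'
from h import *
for k in range(3):
    o=ctrl.get_obs(); Rm=R.from_rotvec(o["orientation"]).as_matrix(); info=optics.camera_info("wrist"); im,D=optics.get_image("wrist"); r={}
    for l in ["pointer_tip","mark_center"]:
        for q in nets.spot_point("wrist",l)[:1]:
            u,v=q["position"]; w=px2w("",info,0,u,v,o["ee_pos"][2]-165.5); r[l]=Rm.T@(w-o["ee_pos"]); print(l,round(q["conf"],2),u,v,r[l].round(1))
    if len(r)==2: d=r["pointer_tip"]-r["mark_center"]; print("along bar (+ = too far squeezed)",d[1]+.048*d[0])
cv2.imwrite("pics/w6c.png",cv2.resize(im[85:175,190:370],None,fx=4.4,fy=4.4,interpolation=cv2.INTER_CUBIC)); st()
info=optics.camera_info("top");im,D=optics.get_image("top")
for q in nets.spot_point("top","cabinet_drawer0_handle")[:1]: print(q["conf"],px2w("",info,0,*q["position"],85))
E
```

```text
pointer_tip 0.78 288.3 142.7 [ 74.9 -10.9 165.6]
mark_center 0.75 290.1 142.8 [ 74.9 -10.2 165.6]
along bar (+ = too far squeezed) -0.7338528556780871
pointer_tip 0.71 288.8 143.0 [ 74.8 -10.7 165.6]
mark_center 0.78 284.8 116.1 [ 85.2 -12.1 165.6]
along bar (+ = too far squeezed) 0.910278946477181
pointer_tip 0.91 289.7 141.3 [ 75.5 -10.3 165.6]
mark_center 0.7 283.5 117.7 [ 84.6 -12.7 165.6]
along bar (+ = too far squeezed) 1.8881240774490367
t 11.15 ee [575.6 -28.5 401.1] ori [-2.438e+00 -1.981e+00 -2.000e-03] w 39.43565687240783 F [-0.3 -0.  -0.5]
[[0.205, 0.979, 0.001], [0.979, -0.205, 0.001], [0.001, 0.0, -1.0]]
0.61 [444.09918047 -32.09829185  85.        ]
```

View pics/w6c.png

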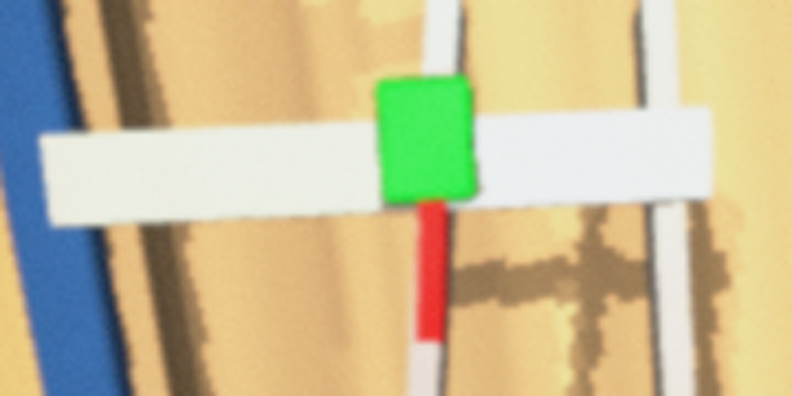

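>>> send_rows(rows=[{"offset": [0,0,0],"twist": [0,0,0]},{"offset": [0,0,0],"twist": [0,0,0]},{"offset": [0,0,0],"twist": [0,0,0]},{"offset": [0,0,0],"twist": [0,0,0]},{"offset": [0,0,0],"twist": [0,0,0]}])

```text
t: 11.67
ee_pos: [575.6, -28.5, 401.3]
orientation: [-2.438, -1.981, -0.002]
ft_force: [0.1, -0.6, -0.3]
width: 39.1
```

>>> send_rows(rows=[{"offset": [0,0,0],"twist": [0,0,0]},{"offset": [0,0,0],"twist": [0,0,0]},{"offset": [0,0,0],"twist": [0,0,0]},{"offset": [0,0,0],"twist": [0,0,0]},{"offset": [0,0,0],"twist": [0,0,0]}])

```text
t: 12.08
ee_pos: [575.6, -28.5, 401.3]
orientation: [-2.438, -1.981, -0.002]
ft_force: [0.5, -1.1, -1.1]
width: 39.0
```

>>> send_rows(rows=[{"offset": [0,0,0],"twist": [0,0,0]},{"offset": [0,0,0],"twist": [0,0,0]},{"offset": [0,0,0],"twist": [0,0,0]},{"offset": [0,0,0],"twist": [0,0,0]},{"offset": [0,0,0],"twist": [0,0,0]}])

```text
t: 12.5
ee_pos: [575.6, -28.5, 401.3]
orientation: [-2.438, -1.981, -0.002]
ft_force: [-0.6, 0.0, -0.4]
width: 39.4
```

>>> send_rows(rows=[{"offset": [0,0,0],"twist": [0,0,0]},{"offset": [0,0,0],"twist": [0,0,0]},{"offset": [0,0,0],"twist": [0,0,0]},{"offset": [0,0,0],"twist": [0,0,0]},{"offset": [0,0,0],"twist": [0,0,0]}])

```text
t: 12.92
ee_pos: [575.6, -28.5, 401.3]
orientation: [-2.438, -1.981, -0.002]
ft_force: [0.5, 0.3, -1.0]
width: 39.0
```

>>> send_rows(rows=[{"offset": [0,0,0],"twist": [0,0,0]},{"offset": [0,0,0],"twist": [0,0,0]},{"offset": [0,0,0],"twist": [0,0,0]},{"offset": [0,0,0],"twist": [0,0,0]},{"offset": [0,0,0],"twist": [0,0,0]}])

```text
t: 13.33
ee_pos: [575.6, -28.5, 401.3]
orientation: [-2.438, -1.981, -0.002]
ft_force: [-0.4, -0.2, -0.7]
width: 39.4
```

>>> send_rows(rows=[{"offset": [0,0,0],"twist": [0,0,0]},{"offset": [0,0,0],"twist": [0,0,0]},{"offset": [0,0,0],"twist": [0,0,0]},{"offset": [0,0,0],"twist": [0,0,0]},{"offset": [0,0,0],"twist": [0,0,0]}])

```text
t: 13.75
ee_pos: [575.6, -28.5, 401.3]
orientation: [-2.438, -1.981, -0.002]
ft_force: [-0.5, 0.6, -0.1]
width: 39.1
```

```bash
python3 m.py w7
```

```text
t 13.75 ee [575.6 -28.5 401.3] ori [-2.438e+00 -1.981e+00 -2.000e-03] w 39.13851192587019 F [-0.5  0.6 -0.1]
[[0.205, 0.979, 0.001], [0.979, -0.205, 0.001], [0.001, 0.001, -1.0]]
orange [274 259   6  41 171] [276.4 281.5] tool med [ 10.7 -18.4 173.5] [  1.9 -19.9 172. ] [ 20.6 -17.3 179. ]
orange [351 261   6  39 167] [353.1 281.6] tool med [ 10.4  18.4 173.6] [  2.   17.3 172. ] [ 20.5  20.  177.9]
green [275 102  23  29 561] [286.4 116. ] tool med [ 85.2 -11.5 165.5] [ 71.9 -16.   21.1] [ 9.060e+01 -1.000e-01  1.677e+02]
red [155   0  42  10 300] [176.9   3.6] tool med [ 183.3 -108.2  327.1] [  71.9 -124.2   21.1] [ 1.884e+02 -1.000e-01  3.366e+02]
red [285 131   7  31 185] [288.2 146.4] tool med [ 73.6 -11.  165.9] [ 67.6 -12.5  21.1] [ 7.960e+01 -1.000e-01  1.823e+02]
bar n 2791 slope dx/dy [4.9000e-02 8.3923e+01] z slope [2.20000e-02 1.68469e+02]
```

Nothing has moved over the 2.5 s hold, and the pointer is still in the mark, so I'm handing in.

```bash
python3 -c "
from h import *
print(ctrl.close_job())"
```

```text
the job is handed in; nothing more can be done
None
```

I pulled the top drawer about 0.165 m open, gripped the tweezers by their orange pads, squeezed them to a 39 mm opening and lifted them straight up. I held them still for about 3 s and handed the job in at about 14 s, with the tweezers still gripped. The hand-in gave no verdict.

**Pointer:** the depth measurement and the zoomed picture put it within about 0.5 mm of the mark's middle, against the 3 mm allowed. The networks' point finder disagreed: two readings put it 0.9 and 1.9 mm past the middle. I discarded a third because it had placed the mark on the pointer.

**Hold:** the pose did not change over the last 2.5 s, and the width reading stayed between 39.0 and 39.4 mm. The scale bar's tilt across the blades was about 0.02 rad; I did not measure the tilt along their length.

**Height:** the point between the pads is at about 0.22 m, where 0.166 m is needed.

**Drawer:** a last look at the handle from the top camera put it where I had left it, about 160 mm from where I gripped it. It was already a few millimetres open at the start.

**Not measured:** I did not check the lower drawer or the bystanders at the end. The planned moves stayed clear of them, and no unexpected forces showed at the end of any move.

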